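# Close up the flash-card tray past its spring catch

## Task

Close the gap in the flash-card tray on the desk: with the fingertips press the long sprung bar in the tray floor down behind the grey sliding follower and, keeping it held down, push the follower forward over the two catch pins until it rests against the card boxes. Then let the bar come up so that the pins stand behind the follower and lock it there. Only press and push: do not lift or tip the follower, never let the pins rise underneath it, and leave the other things on the desk where they are.

Things in the scene. Friction and masses are not known exactly. Their poses are not given: they have to be found in the camera images.
- tray: Fixed pale wooden tray on the desk, 320 x 116 mm; side walls 40 mm high, 104 mm between them. Origin: centre of its underside, at desk height. Its x axis points along the tray, the way the follower must slide. Low rear end (12 mm high) at x = -150 to -160 mm; three cardboard card boxes, fixed, 64 mm high, at the other end, their near face at x = +84 mm.
- catch (a joint): Sprung steel catch (bar and two pins in one piece), pressed straight down: 0 when up, 0.012 m fully down. Spring: about 4 N at first, 8.5 N fully down; it rises when let go. When up, the pins stand 7 mm into the follower's way; pressed 8 mm or more, they let it pass above.
- bar_end (a point): Middle of the rear end of the catch's bar, on its flat top, at tray x = -145 mm, y = 0, 20 mm above the desk when up; moves with the catch. The bar is 40 mm wide and runs along the tray's middle to x = +25 mm, under the follower. It may be pressed anywhere, and a finger may slide along it, between the pins.
- pins (a point): Midway between the catch's two upright pins, at the height of their tops: tray x = +14 mm, y = 0, 31 mm above the desk when up; moves with the catch. The pins are 12 mm in diameter, at y = +34 and -34 mm (56 mm free between them).
- follower: Loose grey plastic follower, 60 mm along the tray, 100 mm wide, 38 mm high, 0.2 kg, resting on two ledges 24 mm above the desk, over the bar. Origin: centre of its underside; x axis as the tray's. Starts behind the pins (origin at tray x = -55 to -25 mm); against the card boxes it is at +54 mm. From +50 mm on the pins can rise behind it.
- heel (a point): Centre of the follower's flat upright rear face, the heel: 60 mm wide, from 24 to 58 mm above the desk, 30 mm behind the follower's origin. This is the face to push.
- mug: White mug, 76 mm across, 85 mm high, loose bystander; origin at the centre of its underside.
- phone: Black phone lying flat, 150 x 72 x 9 mm, loose bystander; origin at the centre of its underside.
- jar: Low jar with white cap, 60 mm across, 65 mm high, loose bystander; origin at the centre of its underside.
- can: Metal can, 64 mm across, 75 mm high, loose bystander; origin at the centre of its underside.
- soapbox: White soap box, 90 x 60 x 32 mm, loose bystander; origin at the centre of its underside.
- bottle: Water bottle with blue cap, 64 mm across, 180 mm high, loose bystander; origin at the centre of its underside.
- thermos: Orange thermos flask, 74 mm across, 155 mm high, loose bystander; origin at the centre of its underside.

How it is judged:
On the way, in this order (a step that is already met when the one before it is completed fails the run):
1. the catch is pressed down while the follower is still behind the pins (value of joint catch above 0.0075 m and x of follower in the frame of tray below -0.018 m), for 0.05 s.
2. the follower is over the pins while the fingers hold the catch down (value of joint catch above 0.006 m and x of follower in the frame of tray between -0.008 and 0.045 m and contact force between the fingers and catch above 0.5 N), for 0.05 s.
3. the follower is past the pins and the catch is up again (x of follower in the frame of tray above 0.049 m and value of joint catch below 0.002 m), for 0.2 s.
At the end, for the whole second after the job is handed in: The follower rests flat on its ledges between the pins and the card boxes (origin at tray x = 49 to 58 mm, within 4 mm of the tray's middle line, underside 21 to 27 mm above the desk, tilt below 0.06 rad) and at rest, and the catch is up again (less than 2 mm down) (all of step 3 and x of follower in the frame of tray below 0.058 m and y of follower in the frame of tray between -0.004 and 0.004 m and height (world z) of follower between 0.021 and 0.027 m and angle between follower's own z axis and vertical below 0.06 rad and linear speed of follower below 0.01 m/s); the robot touches nothing.
It fails at once if the follower is lifted (more than 8 mm) (height (world z) of follower above 0.032 m).
It fails at once if the follower is tipped (more than 0.2 rad) (angle between follower's own z axis and vertical above 0.2 rad).
It fails at once if the catch is let up under the follower (x of follower in the frame of tray between -0.014 and 0.044 m and value of joint catch below 0.0045 m).
It fails at once if one of the other loose things is moved by more than 25 mm or tipped (distance of any of mug, phone, jar, can, soapbox, bottle, thermos from where it was at the start of the episode above 0.025 m or angle between any of mug, phone, jar, can, soapbox, bottle, thermos's own z axis and vertical above 0.3 rad).
It also fails if it takes over 38 s, if anything falls off the work surface, if the arm or the gripper's body presses on something with over 40 N, if the wrist force passes 120 N, or if a joint passes its speed limit or range.

## Robot

A 6-joint arm with a two-finger parallel gripper is mounted at the origin on the work surface. World frame = base frame: x ahead of the robot, y to its left, z up, the work surface at z = 0. Lengths are in m, angles in rad, forces in N, time in s.
With the tool pointing down it reaches from about 0.35 to 0.975 m from the base axis. Payload 4.9 kg.
Tool frame: the origin (TCP) lies midway between the tips of the shut fingers; the grasp point (between the pads) lies 19 mm behind it; z points along the fingers, y is the line along which they close (so a half turn about z gives the same grasp; the last joint's range is limited). The gripper opens to 85 mm and grips with 20 to 120 N. Pads are 22 mm wide; open, the fingers measure 114 mm over their backs; the gripper's body (76 mm by 85 mm) begins 54 mm behind the grasp point. The pads swing forward as they close: fully open they stand 13 mm farther back than shut.
Start: joints at [-1.347, 0.053, 1.613, -0, 1.476, -0.119], TCP at [0.21, -0.589, 0.231] pointing down, gripper open.
Joint ranges: [-3.01, 3.01], [-1.01, 2.22], [0.06, 2.58], [-1.02, 4.17], [0.09, 2.62], [-3.14, 3.14]. Speed limits (rad/s): [2.57, 2.57, 3.14, 3.14, 3.14, 3.14].

## Interface

Orientations are given as a rotation vector (axis times angle).
In Python, from station import ctrl gives the robot as it stands. The module is installed in compiled form; this text tells all that it offers.
- The arm moves only by the shell command python3 -m handwheel 'ROWS' [OPENING] [FORCE]. ROWS is JSON, a list of rows, each a list of 2 entries, a list of its own where there are three numbers: the shift along the tool's x, y, z in cm, then the turn, a rotation vector about the tool's x, y, z in rad. In form: [[[tx, ty, tz], [ax, ay, az]], ...]. A call has 1 to 5 rows; each row is the pose to reach, as a shift and turn from the pose commanded when the call began, along the tool's axes at that moment; what a row does not reach only later rows make up. A row lasts 1/8 s, in which the tool goes at most 62.5 mm and 10.7 degrees, less where a joint would pass 70% of its speed; a pose out of reach is approached as far as the arm can. A call with a gripper value outside its range is refused whole. OPENING is the gripper's target within -1 to 1 (shut at 1, half-way at 0, fully open at -1), set as the call begins (- or left out, the last holds). The fingers move at their own pace and stop on an object; FORCE is the grip in N (left out, the last holds). Time passes only in rows, so rows that repeat a pose let the fingers close. It gives the time, the measured TCP pose, the force, the opening and the grip force at its end, in the units of the state.
- ctrl.get_obs(): the state, without advancing time (a new reading comes with each control period).
- ctrl.get_image(name): name is "scene" or "top" or "wrist"; returns the picture (420x560x3 uint8, blue, green, red); there is no depth.
- ctrl.calibration(name): a dict with "fx", "fy", "cx", "cy" (pixels), "R" (3x3) and "t" (3): a world point X has camera coordinates R X + t. Camera axes: x right, y down, z forward; pixel columns grow to the right and rows downward; lengths in m; the calibration is good to about 2 mm. A picture is of the moment at which its call begins: read the wrist's pose just before it. calibration takes no time and is no camera call; for the wrist camera it gives the pose at the moment of the call.
- ctrl.finish_job(): hands the job in; it is judged then, once.
Trained networks look in the newest picture that a camera, given by its name, has taken for a name from the list of things; names that differ only in an ending like _2 or _b are one class to them, and where a whole thing is asked for, a point or a joint stands for the part that bears it (a point fixed in the world has none). Each returns a list of dicts, best first, with "score" (0 to 1); they miss things now and then, are a little off and sometimes report something else, mostly with a low value. They report only what shows in the picture. A call takes as long as a camera call.
- ctrl.look_for(camera, query): "position" ([column, row] in pixels, amid what is visible of it).
- ctrl.landmark_of(camera, query): "position" ([column, row] in pixels: a listed point, or the origin of a listed thing).
The state is a dict: "t": time; "q": joint angles; "dq": joint speeds; "effort": joint torques, N m; "tool_pos": TCP position; "tool_rot": TCP orientation; "contact_force": force on the tool from outside, world axes, zero at the start; "wrist_torque": the same for the moment, N m; "opening": finger opening in m; "grip_force": force on a finger pad.
Only numpy, scipy, OpenCV 4.12 (cv2) and the standard library are available. Lean on these libraries where they do the work, as an engineer would, in place of code of your own. Each camera call takes 0.05 s, during which the arm holds its last target. There are 200 camera calls.

## Working session

There is one attempt and no reset: what is moved stays moved. The work goes in short steps, Python scripts to look and compute and a shell command to move; the robot and the scene stay as the last step left them, time stands still between calls to the robot, and variables do not carry over. Pictures are saved under pics/ and viewed, at most 10 in all, crops included, and the job is handed in when it is done.

```bash
mkdir -p pics; cat > h.py <<'E'
from station import ctrl
import numpy as np, cv2
from scipy.spatial.transform import Rotation as R
def ray(cam,px,z):
    c=ctrl.calibration(cam); Rm=np.array(c["R"]); t=np.array(c["t"])
    d=Rm.T@np.array([(px[0]-c["cx"])/c["fx"],(px[1]-c["cy"])/c["fy"],1]); o=-Rm.T@t
    return o+d*(z-o[2])/d[2]
def proj(cam,X):
    c=ctrl.calibration(cam); p=np.array(c["R"])@np.array(X)+np.array(c["t"])
    return [c["fx"]*p[0]/p[2]+c["cx"],c["fy"]*p[1]/p[2]+c["cy"]]
E
python3 - <<'E'
from h import *
o=ctrl.get_obs(); print(o["t"],o["tool_pos"],o["tool_rot"],o["opening"])
ims=[ctrl.get_image(n) for n in("scene","top")]
for n,i in zip(("scene","top"),ims): cv2.imwrite(f"pics/{n}0.png",i)
for cam in("scene","top"):
  for q,z in(("tray",0),("bar_end",.02),("pins",.031),("follower",.024),("heel",.041)):
    r=ctrl.landmark_of(cam,q)[:2]
    print(cam,q,[(np.round(x["position"]),round(x["score"],2),ray(cam,x["position"],z).round(4)) for x in r])
E
```

```text
0.0 [ 0.20992787 -0.58803138  0.23006873] [-3.09355202e+00 -5.35426603e-01  1.80189369e-04] 0.08539787239093058
scene tray [(array([228., 198.]), 0.78, array([ 0.5627, -0.0734, -0.    ])), (array([185., 228.]), 0.73, array([ 0.7212, -0.1022,  0.    ]))]
scene bar_end [(array([178., 181.]), 0.79, array([ 0.5798, -0.2276,  0.02  ]))]
scene pins [(array([231., 187.]), 0.71, array([ 0.5504, -0.0683,  0.031 ]))]
scene follower [(array([214., 189.]), 0.55, array([ 0.5724, -0.1091,  0.024 ]))]
scene heel [(array([201., 179.]), 0.57, array([ 0.5653, -0.155 ,  0.041 ]))]
top tray [(array([364., 238.]), 0.96, array([ 0.5521, -0.0899,  0.    ]))]
top bar_end [(array([328., 306.]), 0.59, array([ 0.3994, -0.0032,  0.02  ])), (array([425., 226.]), 0.57, array([ 0.5778, -0.2211,  0.02  ]))]
top pins [(array([357., 239.]), 0.74, array([ 0.5459, -0.0682,  0.031 ]))]
top follower [(array([379., 231.]), 0.83, array([ 0.5649, -0.1174,  0.024 ]))]
top heel [(array([392., 232.]), 0.9, array([ 0.5614, -0.1424,  0.041 ]))]
```

View pics/scene0.png

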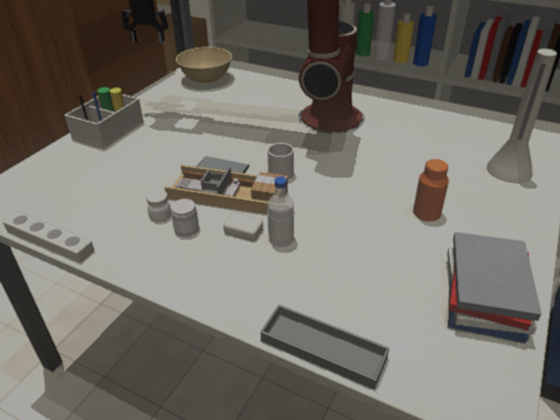

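View pics/top0.png

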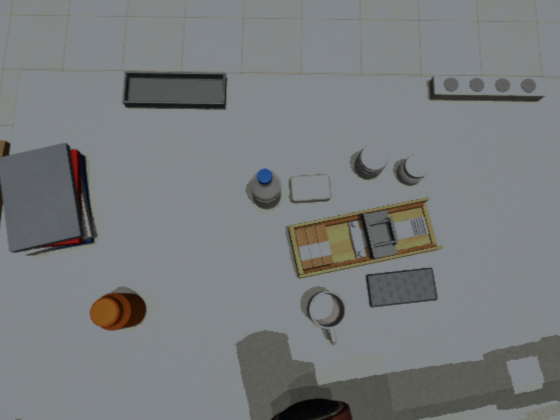

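The top view shows the tray with its boxes at the left (~315,247), the follower at (380,232) and the rear end at (437,225). The networks' bar_end at (425,226) and pins at (357,239) agree with that; (328,306) is the mug, so I reject it.

```bash
cat >> h.py <<'E'
def goal(be,pins,tx,z):
    """tool-frame shift (cm) and turn to put the TCP on tray x=tx, height z, tool x along the tray"""
    be=np.array(be[:2]);pins=np.array(pins[:2]);u=(pins-be)/np.linalg.norm(pins-be)
    m=(be+pins)/2; c=m+u*(0.0655)   # m is at tray x=-.0655
    o=ctrl.get_obs();T=R.from_rotvec(o["tool_rot"]);p=np.array(o["tool_pos"])
    P=np.r_[c+u*tx,z]; ux=T.inv().apply(np.r_[u,0])
    a=np.arctan2(ux[1],ux[0]); a2=(a+np.pi/2)%np.pi-np.pi/2
    return dict(origin=c.round(4),ang=np.degrees(np.arctan2(u[1],u[0])),target=P.round(4),shift=T.inv().apply(P-p).round(4)*100,turn=a2,alt=a,toolz=T.as_matrix()[:,2].round(4),q=np.round(o["q"],3),u_tool=ux.round(3),tcp=p.round(4))
E
python3 -c "
from h import *
print(goal((.5788,-.2243),(.548,-.0683),-.105,.2))"
```

```text
{'origin': array([ 0.5507, -0.082 ]), 'ang': np.float64(101.1686012867827), 'target': array([ 0.5711, -0.1851,  0.2   ]), 'shift': array([ 47.56, -25.87,   3.13]), 'turn': np.float64(-1.4228895348573205), 'alt': np.float64(-1.4228895348573205), 'toolz': array([-0., -0., -1.]), 'q': array([-1.347,  0.053,  1.613, -0.   ,  1.476, -0.119]), 'u_tool': array([ 0.147, -0.989, -0.   ]), 'tcp': array([ 0.2101, -0.5886,  0.2313])}
```

```bash
python3 -m handwheel '[[[4.8,-2.6,0],[0,0,-0.142]],[[9.6,-5.2,0],[0,0,-0.284]],[[14.4,-7.8,0],[0,0,-0.426]],[[19.2,-10.4,0],[0,0,-0.568]],[[24,-13,0],[0,0,-0.71]]]' 1 40; python3 -c "
from h import *
print(goal((.5788,-.2243),(.548,-.0683),-.105,.2))"
```

```text
t: 1.23
tool_pos: [0.3934, -0.3841, 0.2315]
tool_rot: [2.712, 1.584, 0.0]
contact_force: [0.3, -0.5, -0.2]
opening: 0.0002
grip_force: 0.0
{'origin': array([ 0.5507, -0.082 ]), 'ang': np.float64(101.1686012867827), 'target': array([ 0.5711, -0.1851,  0.2   ]), 'shift': array([26.07,  5.69,  3.15]), 'turn': np.float64(-0.7085260011376681), 'alt': np.float64(-0.7085260011376681), 'toolz': array([ 5.e-04, -5.e-04, -1.e+00]), 'q': array([-0.909, -0.128,  1.788,  0.   ,  1.48 , -0.395]), 'u_tool': array([ 0.759, -0.651, -0.001]), 'tcp': array([ 0.3934, -0.3841,  0.2315])}
```

```bash
python3 -m handwheel '[[[5.2,1.1,0],[0,0,-0.142]],[[10.4,2.3,0],[0,0,-0.284]],[[15.6,3.4,0],[0,0,-0.426]],[[20.9,4.6,1],[0,0,-0.568]],[[26.1,5.7,2],[0,0,-0.709]]]'; python3 -m handwheel '[[[0,0,0],[0,0,0]]]'; python3 - <<'E'
from h import *
im=ctrl.get_image("wrist"); cv2.imwrite("pics/w1.png",im)
for cam in ("wrist","top","scene"):
  if cam!="wrist": ctrl.get_image(cam)
  for q,z in(("bar_end",.02),("pins",.031),("follower",.024),("heel",.041),("tray",0)):
    r=ctrl.landmark_of(cam,q)[:2]
    print(cam,q,[(np.round(x["position"]),round(x["score"],2),ray(cam,x["position"],z).round(4)) for x in r])
E
```

```text
t: 1.85
tool_pos: [0.5724, -0.1856, 0.2116]
tool_rot: [1.993, 2.427, 0.0]
contact_force: [0.0, -0.8, 0.5]
opening: -0.0001
grip_force: 0.0
t: 1.98
tool_pos: [0.5722, -0.184, 0.21]
tool_rot: [-1.992, -2.427, 0.0]
contact_force: [-0.7, -1.6, 0.3]
opening: -0.0002
grip_force: 0.0
wrist bar_end [(array([284., 227.]), 0.97, array([ 0.582, -0.229,  0.02 ])), (array([284., 119.]), 0.29, array([ 0.5603, -0.119 ,  0.02  ]))]
wrist pins [(array([282.,  65.]), 0.87, array([ 0.5496, -0.0738,  0.031 ]))]
wrist follower [(array([284., 121.]), 0.78, array([ 0.5607, -0.1214,  0.024 ]))]
wrist heel [(array([282., 153.]), 0.59, array([ 0.5642, -0.15  ,  0.041 ])), (array([166., 149.]), 0.34, array([ 0.4562, -0.1667,  0.041 ]))]
wrist tray [(array([167., 148.]), 0.62, array([ 0.4442, -0.1727,  0.    ])), (array([279.,  80.]), 0.59, array([ 0.5487, -0.0852,  0.    ]))]
top bar_end [(array([326., 306.]), 0.72, array([ 3.985e-01, -2.000e-04,  2.000e-02])), (array([426., 227.]), 0.58, array([ 0.5774, -0.2247,  0.02  ]))]
top pins [(array([358., 238.]), 0.97, array([ 0.5488, -0.0702,  0.031 ]))]
top followe
[... 158 characters left out ...]
4.]), 0.81, array([ 0.5557, -0.144 ,  0.041 ]))]
top tray [(array([363., 237.]), 0.76, array([ 0.5541, -0.0862,  0.    ])), (array([132., 310.]), 0.68, array([0.3818, 0.4282, 0.    ]))]
scene bar_end [(array([176., 183.]), 0.71, array([ 0.5907, -0.2241,  0.02  ]))]
scene pins [(array([228., 186.]), 0.76, array([ 0.5509, -0.0767,  0.031 ])), (array([280., 173.]), 0.46, array([0.4307, 0.0212, 0.031 ]))]
scene follower [(array([216., 186.]), 0.8, array([ 0.5558, -0.114 ,  0.024 ]))]
scene heel [(array([203., 179.]), 0.96, array([ 0.5619, -0.1492,  0.041 ])), (array([242., 230.]), 0.52, array([0.7005, 0.0598, 0.041 ]))]
scene tray [(array([230., 195.]), 0.59, array([ 0.5497, -0.0723, -0.    ]))]
```

View pics/w1.png

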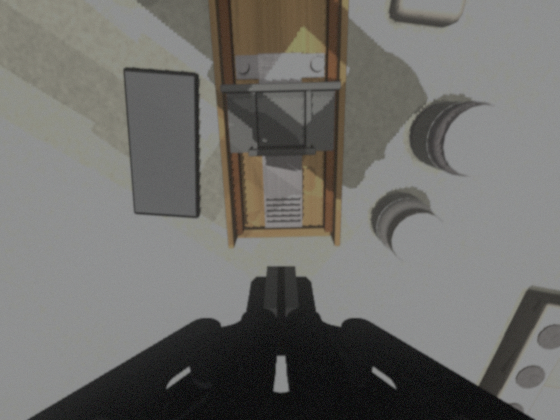

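The wrist view shows the tray straight ahead: bar end at (284,227), pin tops at about (243,69) and (318,63), follower's rear edge at row 153. The tray is well aligned, with about 1° of yaw error, and the phone and jars are clear of the path.

```bash
python3 - <<'E'
from h import *
b=ray("wrist",(284,227),.02);p=ray("wrist",(280.5,66),.031)
print(b,p,np.linalg.norm((p-b)[:2]))
print(goal(b,p,-.108,.04))
f=ray("wrist",(282,153),.058); print(f)
E
```

```text
[ 0.58237144 -0.22877621  0.02      ] [ 0.54875114 -0.07419701  0.031     ] 0.15819309802000583
{'origin': array([ 0.5516, -0.0875]), 'ang': np.float64(102.27048121153145), 'target': array([ 0.5746, -0.193 ,  0.04  ]), 'shift': array([-0.66,  0.22, 17.13]), 'turn': np.float64(-0.023163091394245106), 'alt': np.float64(-0.02316309139424521), 'toolz': array([-1.e-04,  0.e+00, -1.e+00]), 'q': array([-0.44 ,  0.009,  1.691, -0.   ,  1.441, -0.631]), 'u_tool': array([ 1.   , -0.023,  0.   ]), 'tcp': array([ 0.5712, -0.1869,  0.2113])}
[ 0.56400129 -0.14622087  0.058     ]
```

```bash
python3 -m handwheel '[[[-0.2,0.1,4],[0,0,-0.023]],[[-0.4,0.2,8],[0,0,-0.023]],[[-0.6,0.2,12],[0,0,-0.023]],[[-0.6,0.2,15],[0,0,-0.023]],[[-0.6,0.2,15],[0,0,-0.023]]]'; python3 - <<'E'
from h import *
a=goal((.58237,-.22878),(.54875,-.0742),-.108,.04); print(a)
im=ctrl.get_image("wrist"); cv2.imwrite("pics/w2.png",im)
b=goal((.58237,-.22878),(.54875,-.0742),-.108,.04); print(b["shift"],ctrl.get_obs()["contact_force"])
for q,z in(("bar_end",.02),("pins",.031),("follower",.024),("heel",.041)):
    r=ctrl.landmark_of("wrist",q)[:2]
    print(q,[(np.round(x["position"]),round(x["score"],2),ray("wrist",x["position"],z).round(4)) for x in r])
E
```

```text
t: 3.5
tool_pos: [0.572, -0.1914, 0.0581]
tool_rot: [-1.967, -2.441, 0.002]
contact_force: [0.5, -0.7, -0.3]
opening: 0.0002
grip_force: 0.0
{'origin': array([ 0.5516, -0.0875]), 'ang': np.float64(102.27031335806251), 'target': array([ 0.5746, -0.193 ,  0.04  ]), 'shift': array([-0.22,  0.23,  1.8 ]), 'turn': np.float64(-8.376979914115346e-05), 'alt': np.float64(-8.376979914108702e-05), 'toolz': array([-0.0059,  0.0028, -1.    ]), 'q': array([-0.446,  0.172,  1.79 , -0.   ,  1.187, -0.66 ]), 'u_tool': array([ 1.   , -0.   ,  0.004]), 'tcp': array([ 0.572 , -0.1914,  0.0581])}
[-0.11  0.08  2.05] [-0.32647216  0.68379958  0.55204002]
bar_end []
pins [(array([287.,   6.]), 0.96, array([ 0.5516, -0.0707,  0.031 ]))]
follower [(array([289., 118.]), 0.89, array([ 0.5636, -0.1186,  0.024 ]))]
heel [(array([286., 178.]), 0.89, array([ 0.568 , -0.1474,  0.041 ])), (array([472., 284.]), 0.46, array([ 0.6845, -0.1844,  0.041 ]))]
```

View pics/w2.png

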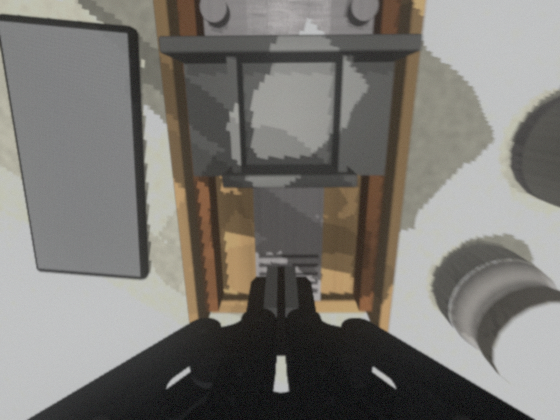

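Wrist view: bar edges at columns 254–322 (centre ~288), pins at (214,10) and (363,8), heel's top edge at row ~183. The finger centre is at column ~281, so the tool sits a few mm left of the tray's midline.

```bash
python3 - <<'E'
from h import *
p=ray("wrist",(288.5,9),.031); m=ray("wrist",(288.5,240),.02); h=ray("wrist",(289,186),.058)
u=(p-m)[:2]/np.linalg.norm((p-m)[:2]); print("ang",np.degrees(np.arctan2(u[1],u[0])))
w=np.array([(ray("wrist",(l,r),.04)+ray("wrist",(g,r),.04))/2 for l,g,r in((163,418,50),(189,391,290))]);d=(w[0]-w[1])[:2];print("wall ang",np.degrees(np.arctan2(d[1],d[0])),w)
be=p[:2]-.159*u; print("p",p,"heel tray x",(h[:2]-p[:2])@u+.014)
a=goal(be,p,-.105,.026); print(a); o=ctrl.get_obs();print(R.from_rotvec(o["tool_rot"]).as_matrix().round(3))
E
```

```text
ang 102.80526949978758
wall ang 102.65203882184315 [[ 0.55740568 -0.08935667  0.04      ]
 [ 0.58467255 -0.21082331  0.04      ]]
p [ 0.55266728 -0.07163776  0.031     ] heel tray x -0.06315650551227703
{'origin': array([ 0.5558, -0.0853]), 'ang': np.float64(102.80526949978758), 'target': array([ 0.579 , -0.1877,  0.026 ]), 'shift': array([0.47, 0.43, 3.77]), 'turn': np.float64(-0.009437390979767146), 'alt': np.float64(-0.009437390979767214), 'toolz': array([ 0.0034, -0.0016, -1.    ]), 'q': array([-0.446,  0.167,  1.784,  0.   ,  1.187, -0.66 ]), 'u_tool': array([ 1.   , -0.009, -0.002]), 'tcp': array([ 0.5757, -0.1931,  0.0637])}
[[-0.212  0.977  0.003]
 [ 0.977  0.212 -0.002]
 [-0.002  0.003 -1.   ]]
```

```bash
python3 - <<'E'
from h import *
L=[];F=[]
for i in range(12):
    ctrl.get_image("wrist"); o=ctrl.get_obs(); L.append(np.r_[o["tool_pos"],o["q"][1:3]]);F.append(o["contact_force"])
L=np.array(L);print(L.round(4));print(L.mean(0),np.mean(F,0),np.std(F,0))
E
```

```text
[[ 0.5756 -0.1931  0.0635  0.167   1.7845]
 [ 0.5753 -0.193   0.0631  0.1672  1.7849]
 [ 0.5751 -0.1929  0.0628  0.1675  1.7853]
 [ 0.5749 -0.1927  0.0624  0.1677  1.7857]
 [ 0.5747 -0.1927  0.0621  0.168   1.786 ]
 [ 0.5745 -0.1926  0.0618  0.1683  1.7862]
 [ 0.5744 -0.1925  0.0616  0.1684  1.7864]
 [ 0.5743 -0.1925  0.0615  0.1686  1.7865]
 [ 0.5742 -0.1925  0.0614  0.1687  1.7866]
 [ 0.5742 -0.1925  0.0613  0.1688  1.7866]
 [ 0.5742 -0.1925  0.0612  0.1689  1.7866]
 [ 0.5742 -0.1925  0.0612  0.1689  1.7866]]
[ 0.57464489 -0.19264884  0.0620063   0.16818034  1.78597331] [-0.00707861  0.07526221 -0.05609744] [0.47930487 0.47580121 0.41592087]
```

```bash
python3 - <<'E'
from h import *
im=ctrl.get_image("wrist"); cv2.imwrite("pics/w3.png",im)
for q,z in(("pins",.031),("follower",.024),("heel",.041)):
    r=ctrl.landmark_of("wrist",q)[:1]
    print(q,[(np.round(x["position"],1),round(x["score"],2),ray("wrist",x["position"],z).round(4)) for x in r])
p=ray("wrist",r[0]["position"],.041)
E
```

```text
pins [(array([283.2,   4.3]), 0.89, array([ 0.5484, -0.0701,  0.031 ]))]
follower [(array([283. , 112.4]), 0.93, array([ 0.5584, -0.116 ,  0.024 ]))]
heel [(array([281.8, 175.9]), 0.85, array([ 0.5641, -0.1454,  0.041 ]))]
```

View pics/w3.png

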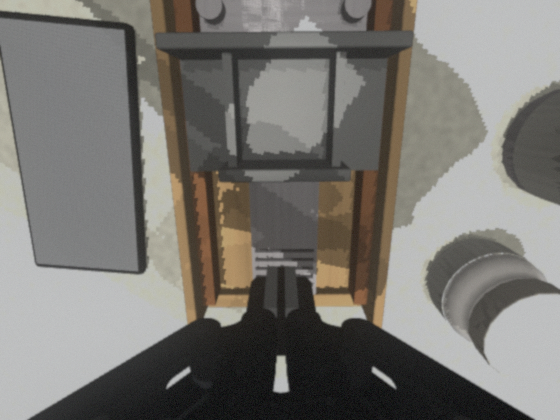

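Settled view: pins at (210,7) and (357,7), bar spans columns 250–318, so the midline is at ~284 against the finger's 281.

```bash
python3 - <<'E'
from h import *
p=ray("wrist",(283.5,7),.031); m=ray("wrist",(284,230),.02); h=ray("wrist",(284,181),.058)
u=(p-m)[:2]/np.linalg.norm((p-m)[:2]); 
be=p[:2]-.159*u; print("p",p,"heel tray x",(h[:2]-p[:2])@u+.014)
print(goal(be,p,-.105,.026))
E
```

```text
p [ 0.54875187 -0.07115772  0.031     ] heel tray x -0.060642925190874816
{'origin': array([ 0.5518, -0.0848]), 'ang': np.float64(102.57977466508798), 'target': array([ 0.5747, -0.1873,  0.026 ]), 'shift': array([0.49, 0.15, 3.52]), 'turn': np.float64(-0.005579522406316428), 'alt': np.float64(-0.005579522406316358), 'toolz': array([-2.e-04,  1.e-04, -1.e+00]), 'q': array([-0.446,  0.169,  1.787,  0.   ,  1.186, -0.66 ]), 'u_tool': array([ 1.   , -0.006,  0.   ]), 'tcp': array([ 0.5742, -0.1925,  0.0612])}
```

```bash
python3 -m handwheel '[[[0.1,0.1,1.0],[0,0,0]],[[0.3,0.15,2.0],[0,0,0]],[[0.3,0.15,3.0],[0,0,0]],[[0.3,0.15,3.5],[0,0,0]],[[0.3,0.15,3.5],[0,0,0]]]'; python3 -m handwheel '[[[0,0,0.4],[0,0,0]],[[0,0,0.8],[0,0,0]],[[0,0,1.2],[0,0,0]],[[0,0,1.6],[0,0,0]],[[0,0,1.6],[0,0,0]]]';python3 -m handwheel '[[[0,0,0],[0,0,0]],[[0,0,0],[0,0,0]],[[0,0,0],[0,0,0]],[[0,0,0],[0,0,0]]]'
```

```text
t: 5.18
tool_pos: [0.5747, -0.1891, 0.0255]
tool_rot: [-1.971, -2.445, 0.001]
contact_force: [-0.4, 0.3, 0.5]
opening: 0.0
grip_force: 0.0
t: 5.8
tool_pos: [0.5756, -0.1895, 0.0113]
tool_rot: [1.971, 2.445, 0.0]
contact_force: [-2.5, 1.5, 7.9]
opening: 0.0004
grip_force: 3.5
t: 6.3
tool_pos: [0.5756, -0.1895, 0.0115]
tool_rot: [1.971, 2.445, 0.0]
contact_force: [-2.9, 0.6, 7.4]
opening: 0.0001
grip_force: 3.5
```

```bash
python3 -m handwheel '[[[0,0,0.2],[0,0,0]],[[0.7,0,0.2],[0,0,0]],[[1.5,0,0.2],[0,0,0]],[[2.3,0,0.2],[0,0,0]],[[3,0,0.2],[0,0,0]]]'; python3 -m handwheel '[[[0,0,0],[0,0,0]],[[0,0,0],[0,0,0]]]'; python3 -m handwheel '[[[0.3,0,0],[0,0,0]],[[0.6,0,0],[0,0,0]],[[1.0,0,0],[0,0,0]],[[1.0,0,0],[0,0,0]]]'
python3 - <<'E'
from h import *
im=ctrl.get_image("wrist"); cv2.imwrite("pics/w4.png",im)
o=np.array(ctrl.get_obs()["tool_pos"]);d=o[:2]-[.5518,-.0848];print(d@[-.2178,.976],d@[-.976,-.2178],o[2])
for q,z in(("pins",.021),("follower",.024),("heel",.041)):
    r=ctrl.landmark_of("wrist",q)[:1]
    print(q,[(np.round(x["position"],1),round(x["score"],2),((ray("wrist",x["position"],z)[:2]-[.5518,-.0848])@[-.2178,.976]).round(4)) for x in r])
E
```

```text
t: 6.92
tool_pos: [0.5717, -0.1624, 0.0113]
tool_rot: [1.966, 2.439, -0.0]
contact_force: [1.6, -5.5, 7.7]
opening: -0.0002
grip_force: 3.6
t: 7.18
tool_pos: [0.5715, -0.1617, 0.0111]
tool_rot: [1.967, 2.441, 0.002]
contact_force: [1.8, -2.1, 7.0]
opening: -0.0
grip_force: 3.6
t: 7.68
tool_pos: [0.5697, -0.1528, 0.0114]
tool_rot: [1.965, 2.439, 0.0]
contact_force: [2.1, -5.2, 6.9]
opening: -0.0
grip_force: 3.5
-0.07021942639105283 -0.0026759621031429287 0.011370242779665588
pins [(array([270.1,  93.9]), 0.87, np.float64(0.0155))]
follower [(array([277.2, 203.4]), 0.75, np.float64(-0.0265))]
heel [(array([274.5, 291. ]), 0.76, np.float64(-0.057))]
```

View pics/w4.png

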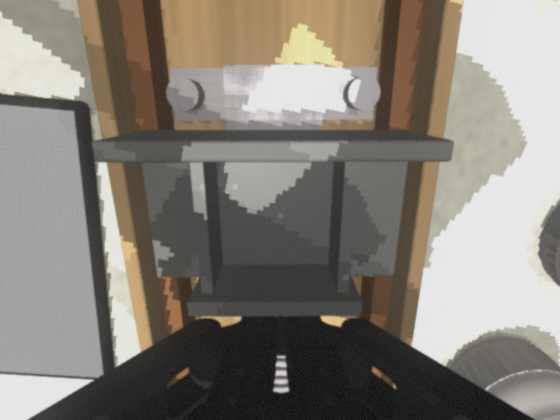

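The finger is now just at the heel (heel rail at rows 265–313, columns 190–360). The pins at (187,95) and (362,95) are still ahead of the follower's front (row ~150). The tool sits ~2 mm to the right, so I'll correct that and press deeper.

```bash
python3 -m handwheel '[[[-0.2,0,0],[0,0,0]],[[-0.2,-0.2,0.1],[0,0,0]],[[-0.2,-0.2,0.2],[0,0,0]],[[-0.2,-0.2,0.3],[0,0,0]],[[-0.2,-0.2,0.3],[0,0,0]]]'; python3 -m handwheel '[[[0,0,0],[0,0,0]],[[0,0,0],[0,0,0]]]';python3 - <<'E'
from h import *
o=ctrl.get_obs();T=R.from_rotvec(o["tool_rot"]);print(T.as_matrix().round(3));o=np.array(o["tool_pos"]);d=o[:2]-[.5518,-.0848];print(d@[-.2178,.976],d@[-.976,-.2178],o[2])
E
```

```text
t: 8.5
tool_pos: [0.569, -0.1532, 0.0085]
tool_rot: [1.967, 2.44, 0.007]
contact_force: [3.9, 2.2, 7.9]
opening: -0.0002
grip_force: 4.1
t: 8.75
tool_pos: [0.569, -0.1532, 0.0085]
tool_rot: [1.967, 2.44, 0.006]
contact_force: [4.2, 1.8, 7.5]
opening: 0.0002
grip_force: 4.1
[[-0.212  0.977  0.009]
 [ 0.977  0.212 -0.002]
 [-0.003  0.008 -1.   ]]
-0.0705208429641634 -0.0018713631743347125 0.008535704120111374
```

```bash
python3 -m handwheel '[[[0.8,-0.1,0],[0,0,0]],[[1.6,-0.1,0],[0,0,0]],[[2.4,-0.1,0],[0,0,0]],[[3.2,-0.1,0],[0,0,0]],[[4,-0.1,0],[0,0,0]]]'; python3 - <<'E'
from h import *
im=ctrl.get_image("wrist"); cv2.imwrite("pics/w5.png",im)
o=ctrl.get_obs();print(o["contact_force"]);o=np.array(o["tool_pos"]);d=o[:2]-[.5518,-.0848];print(d@[-.2178,.976],d@[-.976,-.2178],o[2])
for q,z in(("pins",.02),("follower",.024),("heel",.041)):
    r=ctrl.landmark_of("wrist",q)[:1]
    print(q,[(np.round(x["position"],1),round(x["score"],2),((ray("wrist",x["position"],z)[:2]-[.5518,-.0848])@[-.2178,.976]).round(4)) for x in r])
E
```

```text
t: 9.38
tool_pos: [0.5594, -0.1168, 0.0088]
tool_rot: [1.964, 2.438, 0.0]
contact_force: [2.3, -7.7, 8.2]
opening: -0.0004
grip_force: 4.1
[ 2.52306042 -5.08560226  8.80006773]
-0.03189736659183358 -0.00041722052504068394 0.008698274398932105
pins []
follower [(array([281.1, 209.7]), 0.63, np.float64(0.0099))]
heel []
```

View pics/w5.png

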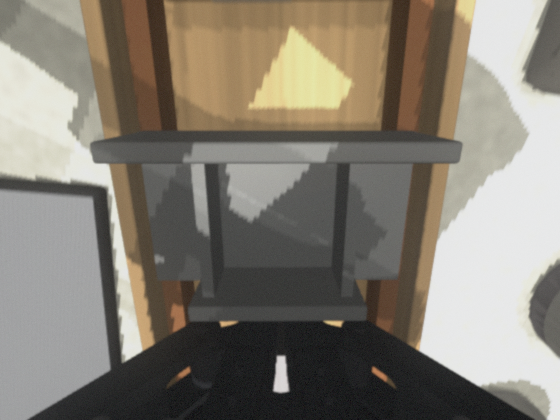

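The follower (rail at rows 140–160, columns 93–461) is square and moved forward over the pins, which are now hidden. I'll keep pushing.

```bash
python3 -m handwheel '[[[0.9,0,0],[0,0,0]],[[1.8,0,0],[0,0,0]],[[2.7,0,0],[0,0,0]],[[3.5,0,0],[0,0,0]],[[4.2,0,0],[0,0,0]]]'; python3 -m handwheel '[[[0.2,0,0],[0,0,0]],[[0.4,0,0],[0,0,0]]]';python3 - <<'E'
from h import *
ctrl.get_image("wrist")
o=ctrl.get_obs();print(o["contact_force"]);o=np.array(o["tool_pos"]);d=o[:2]-[.5518,-.0848];print(d@[-.2178,.976],d@[-.976,-.2178],o[2])
r=ctrl.landmark_of("wrist","follower")[:1]
print([(np.round(x["position"],1),round(x["score"],2),((ray("wrist",x["position"],.024)[:2]-[.5518,-.0848])@[-.2178,.976]).round(4)) for x in r])
E
```

```text
t: 10.2
tool_pos: [0.5505, -0.0754, 0.0087]
tool_rot: [1.964, 2.438, 0.001]
contact_force: [1.5, -8.2, 8.5]
opening: 0.0001
grip_force: 4.1
t: 10.45
tool_pos: [0.5499, -0.072, 0.0088]
tool_rot: [1.963, 2.438, -0.0]
contact_force: [2.7, -12.5, 7.2]
opening: -0.0003
grip_force: 4.1
[ 1.6673387  -9.03446203  7.59214779]
0.012854250306829693 -0.0008437616506352698 0.008803092528084807
[(array([279.2, 209.3]), 0.69, np.float64(0.0549))]
```

```bash
python3 -m handwheel '[[[0.2,0,0],[0,0,0]],[[0.4,0,0],[0,0,0]],[[0.4,0,0],[0,0,0]]]';python3 - <<'E'
from h import *
im=ctrl.get_image("wrist"); cv2.imwrite("pics/w6.png",im)
o=ctrl.get_obs();print(o["contact_force"]);o=np.array(o["tool_pos"]);d=o[:2]-[.5518,-.0848];print(d@[-.2178,.976],d@[-.976,-.2178],o[2])
E
```

```text
t: 10.92
tool_pos: [0.55, -0.072, 0.0093]
tool_rot: [1.959, 2.434, -0.006]
contact_force: [5.1, -23.5, 4.6]
opening: 0.0002
grip_force: 4.0
[  5.17634185 -23.43848653   4.28025973]
0.012810532681420756 -0.001051055790356085 0.009365614114042197
```

View pics/w6.png

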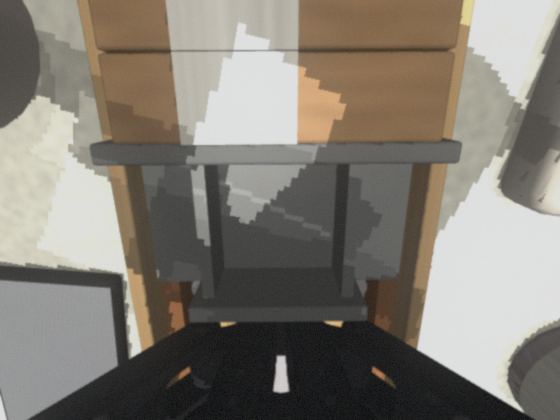

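The follower's front (row ~150) is flat against the boxes, and the push force rose to 24 N with no motion. Next I back off with the bar held down, then release it straight up.

```bash
python3 -m handwheel '[[[-0.4,0,0],[0,0,0]],[[-0.8,0,0],[0,0,0]],[[-1.2,0,0],[0,0,0]],[[-1.6,0,0],[0,0,0]],[[-1.6,0,0],[0,0,0]]]'; python3 -m handwheel '[[[0,0,-0.4],[0,0,0]],[[0,0,-0.8],[0,0,0]],[[0,0,-1.2],[0,0,0]],[[0,0,-1.6],[0,0,0]],[[0,0,-2.2],[0,0,0]]]'; python3 -m handwheel '[[[-0.5,0,-3],[0,0,0]],[[-1.5,0,-6],[0,0,0]],[[-2.5,0,-9],[0,0,0]],[[-4,0,-13],[0,0,0]],[[-4,0,-13],[0,0,0]]]'; python3 -m handwheel '[[[-0,0,0],[0,0,0]],[[-0,0,0],[0,0,0]],[[-0,0,0],[0,0,0]],[[-0,0,0],[0,0,0]]]';python3 - <<'E'
from h import *
im=ctrl.get_image("wrist"); cv2.imwrite("pics/w7.png",im)
for q,z in(("pins",.031),("follower",.024),("heel",.041)):
    r=ctrl.landmark_of("wrist",q)[:1]
    print(q,[(np.round(x["position"],1),round(x["score"],2),(np.array([[-.2178,.976],[-.976,-.2178]])@(ray("wrist",x["position"],z)[:2]-[.5518,-.0848])).round(4)) for x in r])
E
```

```text
t: 11.6
tool_pos: [0.5507, -0.0791, 0.008]
tool_rot: [1.972, 2.444, 0.008]
contact_force: [-1.4, 7.7, 12.2]
opening: -0.0002
grip_force: 6.3
t: 12.22
tool_pos: [0.5473, -0.0805, 0.0265]
tool_rot: [-1.97, -2.445, 0.002]
contact_force: [-0.1, 0.7, -0.2]
opening: -0.0
grip_force: 0.0
t: 12.85
tool_pos: [0.559, -0.1213, 0.1613]
tool_rot: [1.969, 2.439, 0.003]
contact_force: [0.3, 0.7, 0.2]
opening: -0.0002
grip_force: 0.0
t: 13.35
tool_pos: [0.5565, -0.1192, 0.1565]
tool_rot: [-1.97, -2.445, 0.001]
contact_force: [0.3, 0.1, -0.5]
opening: 0.0004
grip_force: 0.0
pins [(array([285.6, 147.8]), 0.73, array([ 0.0144, -0.001 ]))]
follower [(array([285.7,  94.6]), 0.85, array([ 0.0547, -0.0013]))]
heel [(array([281. , 135.2]), 0.56, array([0.025 , 0.0025]))]
```

View pics/w7.png

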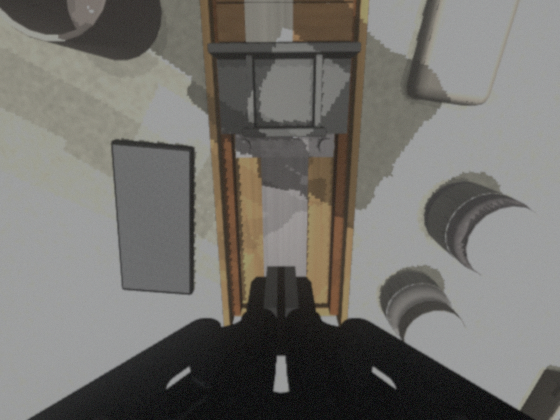

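The follower (rows 45–133) rests against the boxes. The pins at about (243,145) and (327,145) stand behind it, nothing else has moved, and the robot is clear.

```bash
python3 -c "
from station import ctrl
print(ctrl.finish_job())"
```

```text
the job is handed in; nothing more can be done
None
```

The follower rests against the card boxes with the catch pins up behind it in the last wrist picture; I handed the job in at about 13.4 s of the 38 s, and no verdict was returned.

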